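# Dispense the walnuts and hold the cam lever at full lift

### The job

Stand the measuring jug upright on the worktop right under the outlet of the green nut dispenser and let go of it. Then take the red grip of the dispenser's cam lever, turn the lever up until it points straight up, where the cam lifts the gate highest, and hold it there by the grip so that all five walnuts roll out into the jug: finish while still holding the lever at the top, because it springs back when let go. Leave the other things where they are.

Things in the scene. Friction and masses are not known exactly. Their poses are not given: they have to be found in the camera images.
- dispenser: Green nut dispenser, fixed. Origin: on the worktop right below the middle of the outlet; x to its back (away from the robot, turned by its yaw), y to its left, z up. A 50 mm wide column (x from 110 mm; dark foot 130 mm wide, 12 mm high, x from 105 mm) carries a channel (44 mm wide, x -28 to 189 mm, top z = 257 mm). Below the outlet it is open in front and at both sides.
- outlet (a point): Middle of the downward outlet (50 x 36 mm inside) at its lower edge, 165 mm above the worktop. Five walnuts lie in single file in the clear-sided channel behind a steel gate; with the gate lifted above 29 mm they roll forward and fall straight down out of it.
- cam_lever (a joint): Angle (rad) of the cam lever about its level axle: 0 at rest, pointing to the dispenser's front, 11 degrees above level; grows as it swings up and back in the dispenser's x-z plane. At 1.38 it points straight up and the gate is highest; beyond, the gate sinks again. Stop at 2.4. A return spring (0.15 N m at rest, 0.36 at the top: about 4.5 N at the grip) turns it back when let go.
- lever_axle (a point): Point on the lever's axle (along the dispenser's y), at the dispenser's right side: x = 55, y = -52, z = 215 mm in its frame.
- gate (a joint): Lift of the steel gate in m, driven by the lever's eccentric alone: 0 shut, 0.0334 at its highest (lever straight up), 0.029 with the lever 0.45 rad before or past the top, 0.032 at 0.25 rad.
- lever_grip: Red round level grip bar along the dispenser's y, 16 mm thick, 70 mm long, end flange 22 mm, on the right (-y) side of the lever's dark 10 mm arm. Origin: its middle, 80 mm from the axle; in the dispenser's frame y = -92 mm, at rest x = -24, z = 230, at the top x = 55, z = 295 mm. It is a sleeve that spins freely on its pin, so fingers can hold it while they keep pointing down.
- jug: Clear open measuring jug, 135 mm high, 120 mm wide, 0.10 to 0.17 kg, left of the dispenser. Origin: underside, 10 mm from the body's middle towards the handle. Handle along its -y: a loop whose outer upright bar, 16 mm wide along jug x, is centred at y = -77 mm, z = 45 to 132 mm (pinch across x at about z = 100 mm). The pouring lip reaches y = +85 mm.
- jug_mouth (a point): Middle of the jug's mouth, 135 mm above its base, at x = 0, y = 10 mm in the jug's frame.
- walnut_1: Walnut, brown ball of 28 mm diameter, origin at its centre; number 1 from the gate.
- walnut_2: Walnut, brown ball of 28 mm diameter, origin at its centre; number 2 from the gate.
- walnut_3: Walnut, brown ball of 28 mm diameter, origin at its centre; number 3 from the gate.
- walnut_4: Walnut, brown ball of 28 mm diameter, origin at its centre; number 4 from the gate.
- walnut_5: Walnut, brown ball of 28 mm diameter, origin at its centre; number 5 from the gate.
- lemon: Yellow lemon, 78 x 55 x 56 mm, a bystander. Origin at its underside.
- garlic: Garlic bulb, 60 mm, a bystander. Origin at its underside.
- onion: Brown onion, 83 mm wide, 94 mm high, a bystander. Origin at its underside.
- salt_shaker: Salt shaker, 44 mm wide, 90 mm high, a bystander. Origin at its underside.

How it is judged (in metres and radians):
On the way, in this order (a step that is already met when the one before it is completed fails the run):
1. The jug stands upright on the worktop under the outlet, let go, with all walnuts still in the dispenser (horizontal distance between jug_mouth and outlet below 0.03 m and angle between jug's own z axis and vertical below 0.1 rad and height (world z) of jug below 0.006 m and contact force between the fingers and jug below 0.1 N and height (world z) of each of walnut_1, walnut_2, walnut_3, walnut_4, walnut_5 above 0.17 m), for 0.2 s.
2. The fingers hold the lever's grip with the gate at its highest (value of joint gate above 0.032 m and contact force between the fingers and lever_grip above 0.5 N), for 0.3 s.
At the end, for the whole second after the job is handed in: Fingers hold the red grip (over 0.5 N), gate lifted over 32 of 33.4 mm (lever within about 14 degrees of straight up); jug untouched, upright (0.1 rad) on the worktop, its mouth within 30 mm of the outlet seen from above; all five walnuts in the jug (all of step 2 and horizontal distance between jug_mouth and outlet below 0.03 m and angle between jug's own z axis and vertical below 0.1 rad and height (world z) of jug below 0.006 m and contact force between the fingers and jug below 0.1 N and horizontal distance between each of walnut_1, walnut_2, walnut_3, walnut_4, walnut_5 and jug_mouth below 0.058 m and height (world z) of each of walnut_1, walnut_2, walnut_3, walnut_4, walnut_5 below 0.12 m); the arm keeps its last pose, push and grip.
It fails at once if A bystander was moved more than 40 mm (distance of any of lemon, garlic, onion, salt_shaker from where it was at the start of the episode above 0.04 m).
It also fails if it takes over 51 s, if anything falls off the work surface, if the arm or the gripper's body presses on something with over 40 N, if the wrist force passes 120 N, or if a joint passes its speed limit or range.

### The arm

A 6-joint arm with a two-finger parallel gripper is mounted at the origin on a cart in front of the work surface, level with it; the furniture and walls round the work are solid. World frame = base frame: x ahead of the robot, y to its left, z up, the work surface at z = 0. Lengths are in mm, angles in rad, forces in N, time in s.
With the tool pointing down it reaches from about 275 to 750 mm from the base axis. Payload 10.2 kg.
Tool frame: the origin (TCP) lies on the front face of the gripper's body, between the roots of the fingers; the fingertips stand 73 mm ahead of it and the grasp point (between the pads) lies 54 mm ahead of it; z points along the fingers, y is the line along which they close (so a half turn about z gives the same grasp; the last joint's range is limited). The gripper opens to 85 mm and grips with 20 to 120 N. Pads are 22 mm wide; open, the fingers measure 114 mm over their backs; the gripper's body (76 mm by 85 mm) begins 54 mm behind the grasp point. The pads swing forward as they close: fully open they stand 13 mm farther back than shut.
Start: joints at [-1.437, 0.313, 1.498, -0, 1.331, -0.223], TCP at [183.358, -491.947, 303.894] pointing down, gripper open.
Joint ranges: [-2.94, 2.94], [-0.97, 2.17], [0.19, 2.56], [-1.23, 4.37], [0.02, 3.11], [-2.88, 2.88]. Speed limits (rad/s): [2.39, 2.39, 3.01, 3.14, 3.14, 3.14].

### API

Orientations are given as a unit quaternion [w, x, y, z].
In Python, from rig import * gives the robot as it stands.
- The arm moves only by the tool step_arm, never from a script. Its argument "plan" is a list of rows, each an object with "offset": the shift along the tool's x, y, z in cm, a list of three; "rot": the turn, a rotation vector about the tool's x, y, z in degrees, a list of three; "gripper": the finger opening in cm, from 0 to 8.54. In form: [{"offset": [x, y, z], "rot": [wx, wy, wz], "gripper": gripper}, ...]. A call has 1 to 12 rows; each row is the pose to reach, as a shift and turn from the pose commanded when the call began, along the tool's axes at that moment; what a row does not reach only later rows make up. A row lasts 1/10 s, in which the tool goes at most 50 mm and 8.59 degrees, less where a joint would pass 70% of its speed; a pose out of reach is approached as far as the arm can. A call with a gripper value outside its range is refused whole. The fingers move at their own pace and stop on an object; "squeeze" is the grip in N (left out, the last holds). Time passes only in rows, so rows that repeat a pose let the fingers close. It gives the time, the measured TCP pose, the force, the opening and the grip force at its end, in the units of the state.
- sense(): the state, without advancing time (a new reading comes with each control period).
- capture(name): name is "scene" or "side" or "wrist"; returns a dict with "color" (480x640x3 uint8, red, green, blue), "depth" (480x640 float32, mm along the optical axis (not along the pixel's ray), 0 where there is no reading), "vertical_fov" (degrees; the focal length in pixels is half the picture's height over the tangent of half this angle, whatever the lens; pixels are square), "cx", "cy" (the principal point, pixels), "rvec" (rotation vector, rad) and "tvec" (3), from world to camera coordinates, as OpenCV has them; the wrist camera has in their place "mount" (4x4, takes a point from camera to tool coordinates, whose origin is the TCP and whose axes are the flange's). Camera axes: x right, y down, z forward; pixel columns grow to the right and rows downward; lengths in mm; the calibration is good to about 2 mm. The wrist camera is an equidistant fisheye: a pixel r from the principal point sees the ray r / f radians off the axis. A picture is of the moment at which its call begins: read the wrist's pose just before it.
- finish_job(): hands the job in; it is judged then, once.
The state is a dict: "time_s": time; "joints": joint angles; "dq": joint speeds; "tau": joint torques, N m; "eef_pos": TCP position; "ee_rot": TCP orientation; "force": force on the tool from outside, world axes, zero at the start; "wrist_torque": the same for the moment, N m; "grip_width": opening from 0.0 (shut) to 1.0 (fully open); "grip_force": force on a finger pad.
Only numpy, scipy, OpenCV 4.12 (cv2) and the standard library are available. Lean on these libraries where they do the work, as an engineer would, in place of code of your own. Each camera call takes 0.05 s, during which the arm holds its last target. There are 200 camera calls.

## Working session

There is one attempt and no reset: what is moved stays moved. The work goes in short steps, Python scripts to look and compute and a tool call to move; the robot and the scene stay as the last step left them, time stands still between calls to the robot, and variables do not carry over. Pictures are saved under pics/ and viewed, at most 12 in all, crops included, and the job is handed in when it is done.

Besides the shell and the picture viewer there is one more tool, called after "Emit:" as name(argument=value, ...) on one line, values as JSON. step_arm: Moves the arm, as the interface text tells. Its arguments: {"type":"object","properties":{"plan":{"type":"array"},"squeeze":{"type":"number"}},"required":["plan"]}

```bash
mkdir -p pics; ls; cat > h.py <<'E'
from rig import *
import numpy as np, cv2
from scipy.spatial.transform import Rotation as R
def cam(n):
    c=capture(n); h,w=c['color'].shape[:2]
    c['f']=h/2/np.tan(np.radians(c['vertical_fov'])/2); return c
def world(c):
    h,w=c['depth'].shape; u,v=np.meshgrid(np.arange(w),np.arange(h)); d=c['depth'].astype(float)
    p=np.stack([(u-c['cx'])/c['f']*d,(v-c['cy'])/c['f']*d,d],-1)
    Rm=cv2.Rodrigues(np.array(c['rvec'],float))[0]
    return (p-np.array(c['tvec']).ravel())@Rm
def ray(c,u,v,z):
    Rm=cv2.Rodrigues(np.array(c['rvec'],float))[0]; t=np.array(c['tvec']).ravel()
    o=-Rm.T@t; d=Rm.T@np.array([(u-c['cx'])/c['f'],(v-c['cy'])/c['f'],1]); return o+d*(z-o[2])/d[2]
def save(n,im): cv2.imwrite('pics/'+n+'.png',im[...,::-1])
E
python3 - <<'E'
from h import *
import pickle
s=sense();print(s)
for n in('scene','side'):
    c=cam(n);save(n,c['color']);pickle.dump(c,open(n+'.pkl','wb'))
    Rm=cv2.Rodrigues(np.array(c['rvec'],float))[0];print(n,-Rm.T@np.array(c['tvec']).ravel(),c['f'])
E
```

```text
pics
{'time_s': 0.0, 'joints': array([-1.43743011e+00,  3.13437315e-01,  1.49844678e+00, -9.30118935e-06,
        1.33094318e+00, -2.23391461e-01]), 'dq': array([-0.00031719, -0.00038509,  0.00191014,  0.00073317, -0.00073923,
       -0.00074795]), 'tau': array([ 2.71525607e-05, -4.12265432e+01, -2.59744996e+01, -1.23145710e-04,
        4.15379312e-03,  3.01195549e-07]), 'eef_pos': array([ 183.31932339, -491.78373185,  303.33784561]), 'ee_rot': array([-6.16888203e-04,  9.84132251e-01,  1.77435426e-01,  2.32651661e-05]), 'force': array([ 0.40690358,  0.24828185, -0.24460576]), 'wrist_torque': array([ 0.00410321, -0.01344762,  0.00974712]), 'grip_force': 0.0, 'grip_width': 0.9997776299531752}
scene [-331.03905773  468.4794441  1061.37820391] 538.6401267877632
side [ 481.65272581 1009.24856739  902.76773048] 501.35525256280715
```

View pics/scene.png

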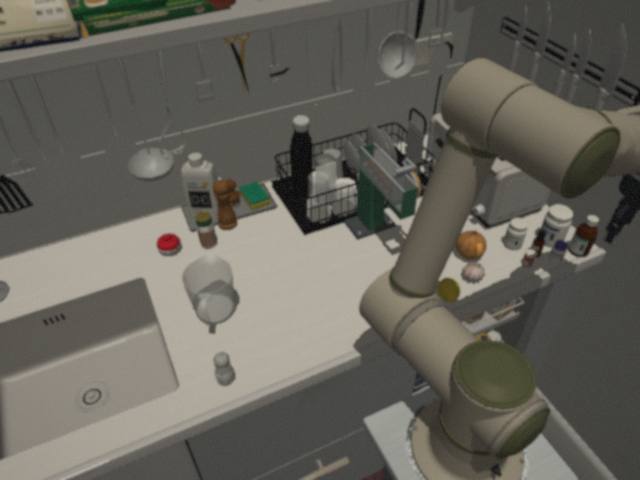

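View pics/side.png

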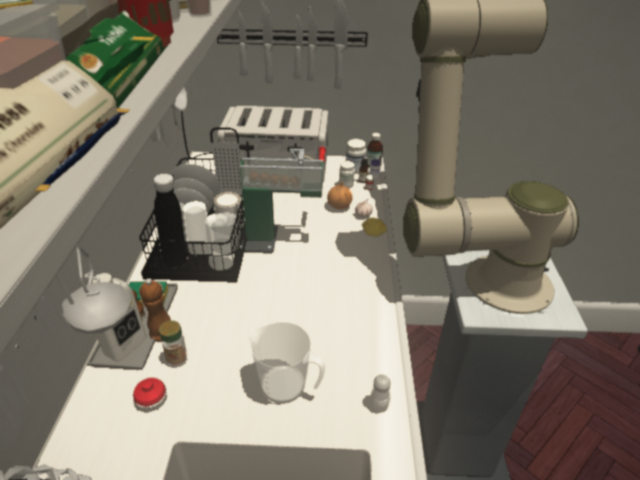

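Scene: jug at about (210,290) with its handle towards the viewer at (212,328), and the green dispenser at (380,190). Side: jug at (282,365) with the handle on the right (315,375), dispenser at (285,180), red grip near (322,153).

```bash
python3 - <<'E'
from h import *
import pickle
for n in('scene','side'):
    c=pickle.load(open(n+'.pkl','rb')); P=world(c); hsv=cv2.cvtColor(c['color'],cv2.COLOR_RGB2HSV)
    H,S,V=hsv[...,0].astype(int),hsv[...,1],hsv[...,2]
    g=(H>60)&(H<95)&(S>50)&(c['depth']>0)&(P[...,2]>20)&(P[...,2]<275)&(P[...,1]<200)&(P[...,0]<750)
    q=P[g]; print(n,'green',len(q)); 
    for lo,hi in((20,150),(165,235),(235,262)):
        k=q[(q[:,2]>lo)&(q[:,2]<hi)]
        if len(k)>5:
            print(lo,hi,len(k),np.percentile(k,[1,50,99],axis=0).round().tolist())
            if len(k)>20: print(' rect',cv2.minAreaRect(k[:,:2].astype(np.float32)))
    r=((H<6)|(H>174))&(S>150)&(V>60)
    nn,l,st,ce=cv2.connectedComponentsWithStats(r.astype(np.uint8))
    for i in range(1,nn):
        if st[i,4]>8: print('red',st[i],ce[i].round(),np.median(P[l==i],0).round())
    # objects above the table in jug area
    print('jug depth sample')
    uv=[(205,265),(212,300),(212,328),(208,285)] if n=='scene' else [(282,340),(282,380),(316,375),(270,335)]
    for u,v in uv: print((u,v),P[v,u].round(),c['depth'][v,u],'z0',ray(c,u,v,0).round(),'z135',ray(c,u,v,135).round())
c=pickle.load(open('scene.pkl','rb'));a=cv2.resize(c['color'][215:350,140:280],None,fx=2.8,fy=2.8,interpolation=3)
b=pickle.load(open('side.pkl','rb'))['color'];b=cv2.resize(b[300:435,215:355],None,fx=2.8,fy=2.8,interpolation=3)
d=np.hstack([a,b])
e=cv2.resize(c['color'][130:265,330:470],None,fx=2.8,fy=2.8,interpolation=3);
save('crop1',np.vstack([d])); print(d.shape)
f=pickle.load(open('side.pkl','rb'))['color'];f=cv2.resize(f[130:265,220:360],None,fx=2.8,fy=2.8,interpolation=3)
save('crop2',np.hstack([e,f]))
E
```

```text
scene green 1611
20 150 942 [[317.0, -601.0, 23.0], [649.0, -135.0, 83.0], [723.0, -67.0, 149.0]]
 rect ((606.5653686523438, -341.5691223144531), (778.1199340820312, 210.15203857421875), 55.8976936340332)
165 235 436 [[503.0, -174.0, 166.0], [508.0, -141.0, 188.0], [721.0, -130.0, 234.0]]
 rect ((612.14892578125, -153.43887329101562), (222.18063354492188, 45.940643310546875), 1.082219123840332)
235 262 143 [[308.0, -330.0, 236.0], [507.0, -159.0, 247.0], [723.0, -137.0, 259.0]]
 rect ((418.2691955566406, -249.4998779296875), (631.8167724609375, 127.52576446533203), 25.97459602355957)
red [209   0  19   3  36] [218.   1.] [749. 186. 673.]
red [158 235  21  15 257] [168. 242.] [829. 399.  39.]
jug depth sample
(205, 265) [629. 342. 109.] 1324.5203 z0 [739. 327.   0.] z135 [603. 345. 135.]
(212, 300) [516. 359. 106.] 1247.9104 z0 [609. 347.   0.] z135 [490. 363. 135.]
(212, 328) [524. 374.  -1.] 1323.3317 z0 [523. 374.   0.] z135 [414. 386. 135.]
(208, 285) [620. 347.  47.] 1360.6948 z0 [664. 341.   0.] z135 [537. 357. 135.]
side green 641
20 150 319 [[645.0, -137.0, 48.0], [694.0, -131
[... 235 characters left out ...]
((680.2612915039062, -131.2930450439453), (13.049644470214844, 73.27799224853516), 87.44989776611328)
235 262 7 [[718.0, -169.0, 249.0], [719.0, -161.0, 253.0], [721.0, -151.0, 256.0]]
red [119   0  53  45 823] [148.  16.] [765. 210. 707.]
red [319 147   6  13  64] [321. 153.] [ 510. -256.  237.]
red [134 379  31  26 610] [149. 391.] [833. 410.  38.]
jug depth sample
(282, 340) [574. 298.  82.] 1066.2275 z0 [583. 227.  -0.] z135 [568. 344. 135.]
(282, 380) [563. 407.  91.] 974.581 z0 [572. 340.   0.] z135 [559. 440. 135.]
(316, 375) [500. 321.  -2.] 1097.184 z0 [500. 323.   0.] z135 [497. 425. 135.]
(270, 335) [598. 305. 103.] 1048.7657 z0 [613. 214.   0.] z135 [593. 333. 135.]
(378, 784, 3)
```

View pics/crop1.png

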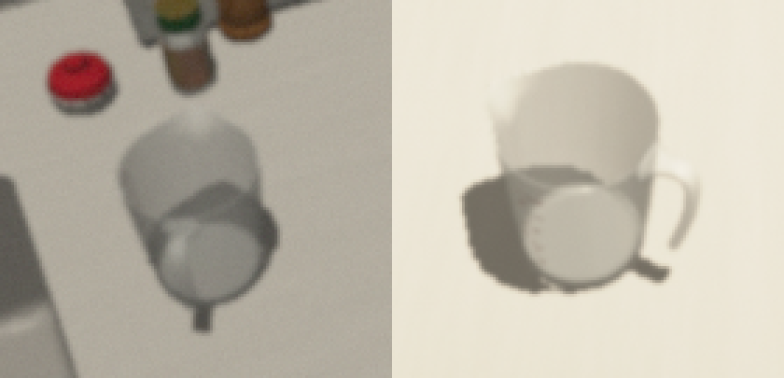

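View pics/crop2.png

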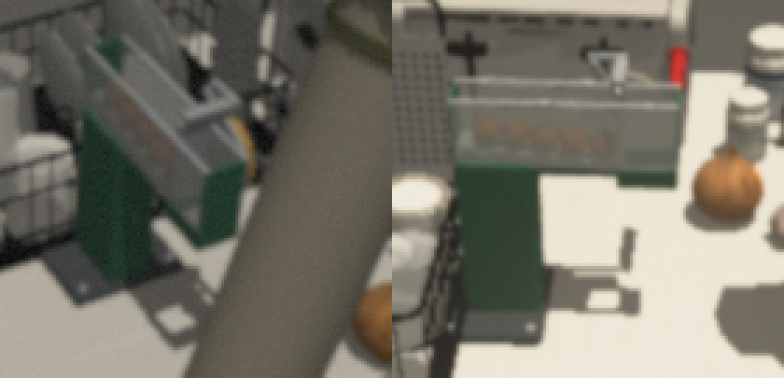

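```bash
python3 - <<'E'
from h import *
import pickle
for n in('scene','side'):
    c=pickle.load(open(n+'.pkl','rb')); P=world(c); hsv=cv2.cvtColor(c['color'],cv2.COLOR_RGB2HSV)
    H,S=hsv[...,0].astype(int),hsv[...,1]
    g=(H>60)&(H<95)&(S>50)&(c['depth']>0)&(P[...,2]>20)&(P[...,2]<262)&(P[...,1]<-90)&(P[...,1]>-190)&(P[...,0]<740)&(P[...,0]>490)
    q=P[g]
    # robust left-face line fit over whole z / columns
    for nm,k in (('col',q[q[:,2]<150]),('chan',q[(q[:,2]>168)])):
        # left faces: y near -130
        k2=k[(k[:,1]>-142)&(k[:,0]>515)] if nm=='chan' else k[(k[:,0]>652)]
        if len(k2)>20:
            vx,vy,x0,y0=cv2.fitLine(k2[:,:2].astype(np.float32),cv2.DIST_HUBER,0,.01,.01).ravel()
            print(n,nm,'left',len(k2),'yaw',np.degrees(np.arctan2(vy*np.sign(vx),vx*np.sign(vx))),x0,y0,k2[:,0].min(),k2[:,0].max())
        k3=k[k[:,0]<(515 if nm=='chan' else 650)]
        if len(k3)>20:
            vx,vy,x0,y0=cv2.fitLine(k3[:,:2].astype(np.float32),cv2.DIST_HUBER,0,.01,.01).ravel()
            s=np.sign(vy);print(n,nm,'front',len(k3),'yaw',np.degrees(np.arctan2(-vx*s,vy*s)),x0,y0,k3[:,1].min(),k3[:,1].max())
S=pickle.load(open('scene.pkl','rb'));D=pickle.load(open('side.pkl','rb'))
def cs(x,y):return 140+x/2.8,215+y/2.8
def cd(x,y):return 215+(x-392)/2.8,300+y/2.8
print('base scene',ray(S,*cs(225,258),4),'side',ray(D,*cd(582,233),4))
print('mouth scene L/R',ray(S,*cs(120,170),135),ray(S,*cs(262,170),135),'lip',ray(S,*cs(195,105),135))
print('mouth side R',ray(D,*cd(660,110),135),'L',ray(D,*cd(490,95),135),'back',ray(D,*cd(580,63),135))
print('handle side outer top',ray(D,*cd(692,172),128),'low',ray(D,*cd(677,247),50),'scene',ray(S,*cs(175,245),110),ray(S,*cs(180,225),132))
E
```

```text
scene col left 410 yaw 0.3083274 683.1613 -132.67326 652.0564725238986 731.6703068439442
scene col front 456 yaw -0.45090613 644.41534 -152.95822 -180.35651837083384 -130.68407926883611
scene chan left 165 yaw 1.280682 631.6475 -134.59982 515.1168071457068 713.7127553538506
scene chan front 334 yaw 1.272564 506.07843 -154.58844 -175.58106252848432 -134.02921191919938
side col left 297 yaw -0.03144132 691.29395 -130.49612 652.990321875122 717.4198001616259
side chan left 185 yaw 0.8566249 683.3034 -130.67299 643.629096577099 716.82394794481
base scene [573.72405459 335.71111696   4.        ] side [569.42830971 350.6226556    4.        ]
mouth scene L/R [591.85499133 401.84958467 135.        ] [539.16600641 294.95897297 135.        ] lip [638.90239373 322.41999568 135.        ]
mouth side R [510.87401071 339.7000018  135.        ] L [633.59276968 331.77655324 135.        ] back [571.94087668 297.60378121 135.        ]
handle side outer top [486.47536575 387.920646   128.        ] low [495.68025378 392.99643127  50.        ] scene [514.36920044 381.63601357 110.        ] [513.50395065 373.9286825  132.        ]
```

Emit:
step_arm(plan=[{"offset": [5, -6, 0], "rot": [0, 0, -8], "gripper": 8.5}, {"offset": [8, -9.5, 0], "rot": [0, 0, -16], "gripper": 8.5}, {"offset": [11, -13, 0], "rot": [0, 0, -24], "gripper": 8.5}, {"offset": [14, -16.5, 0], "rot": [0, 0, -32], "gripper": 8.5}, {"offset": [17, -20, 0], "rot": [0, 0, -40], "gripper": 8.5}, {"offset": [20, -23.5, 0], "rot": [0, 0, -48], "gripper": 8.5}, {"offset": [23, -27, 0], "rot": [0, 0, -56], "gripper": 8.5}, {"offset": [26, -31, 0], "rot": [0, 0, -64], "gripper": 8.5}, {"offset": [29, -35, 0], "rot": [0, 0, -72], "gripper": 8.5}, {"offset": [32, -39, 0], "rot": [0, 0, -80], "gripper": 8.5}, {"offset": [32, -39, 0], "rot": [0, 0, -80], "gripper": 8.5}, {"offset": [32, -39, 0], "rot": [0, 0, -80], "gripper": 8.5}])

```text
time_s: 1.3
eef_pos: [347.0, -13.7, 303.7]
ee_rot: [-0.0, 0.639, 0.769, -0.0]
force: [0.4, 0.1, -0.0]
grip_width: 0.997
grip_force: 0.0
```

```bash
cat >> h.py <<'E'
def go(p,yd):
    """offset(cm)+rot(deg) from the sensed pose to TCP p, tool down, tool y at yaw yd"""
    s=sense(); q=s['ee_rot']; A=R.from_quat([q[1],q[2],q[3],q[0]])
    a=np.radians(yd); y=np.array([np.cos(a),np.sin(a),0]); z=np.array([0,0,-1.]); B=R.from_matrix(np.c_[np.cross(y,z),y,z])
    print('t',s['time_s'],'tcp',s['eef_pos'].round(1),'yaw y',np.degrees(np.arctan2(A.as_matrix()[1,1],A.as_matrix()[0,1])).round(1),'q',s['joints'].round(2),'F',s['force'].round(1),'grip',s['grip_width'],s['grip_force'])
    print('offset cm',(A.inv().apply(np.array(p)-s['eef_pos'])/10).round(2),'rot',np.degrees((A.inv()*B).as_rotvec()).round(1))
def wpix(c,s,u,v,z):
    f=c['vertical_fov']; f=240/np.tan(np.radians(f)/2)
    dx,dy=u-c['cx'],v-c['cy']; r=np.hypot(dx,dy); th=r/f; d=np.array([np.sin(th)*dx/r,np.sin(th)*dy/r,np.cos(th)])
    q=s['ee_rot']; A=R.from_quat([q[1],q[2],q[3],q[0]]); M=np.array(c['mount'])
    o=A.apply(M[:3,3])+s['eef_pos']; d=A.apply(M[:3,:3]@d); return o+d*(z-o[2])/d[2]
E
python3 -c "
from h import *
go([475,380,300],67)
c=capture('wrist');print(np.array(c['mount']).round(2),c['vertical_fov'])"
```

```text
t 1.3 tcp [347.  -13.7 303.7] yaw y 10.6 q [-0.38 -0.1   1.96 -0.    1.28 -0.57] F [ 0.4  0.1 -0. ] grip 0.9968476758408353 0.0
offset cm [36.34 19.83  0.37] rot [ -0.   -0.  -56.4]
[[  0.    -0.96  -0.28  69.5 ]
 [  1.     0.    -0.    -0.37]
 [  0.    -0.28   0.96 -68.76]
 [  0.     0.     0.     1.  ]] 65.70646984690485
```

Emit:
step_arm(plan=[{"offset": [4, 2.2, 0], "rot": [0, 0, -8], "gripper": 8.5}, {"offset": [8, 4.4, 0], "rot": [0, 0, -16], "gripper": 8.5}, {"offset": [12, 6.6, 0], "rot": [0, 0, -24], "gripper": 8.5}, {"offset": [16, 8.8, 0], "rot": [0, 0, -32], "gripper": 8.5}, {"offset": [20, 11, 0], "rot": [0, 0, -40], "gripper": 8.5}, {"offset": [24, 13.2, 0], "rot": [0, 0, -48], "gripper": 8.5}, {"offset": [28, 15.4, 0], "rot": [0, 0, -56.4], "gripper": 8.5}, {"offset": [32, 17.6, 0], "rot": [0, 0, -56.4], "gripper": 8.5}, {"offset": [36.3, 19.8, 0], "rot": [0, 0, -56.4], "gripper": 8.5}, {"offset": [36.3, 19.8, 0], "rot": [0, 0, -56.4], "gripper": 8.5}, {"offset": [36.3, 19.8, 0], "rot": [0, 0, -56.4], "gripper": 8.5}])

```text
time_s: 2.45
eef_pos: [477.3, 376.6, 302.9]
ee_rot: [-0.001, 0.202, 0.979, -0.001]
force: [0.1, -1.0, 0.4]
grip_width: 0.999
grip_force: 0.0
```

```bash
python3 -c "
from h import *
import pickle
go([492,389,154],67)
s=sense();c=capture('wrist');save('w1',c['color']);pickle.dump((s,c),open('w1.pkl','wb'))"
```

```text
t 2.45 tcp [477.3 376.6 302.9] yaw y 66.7 q [ 0.48  0.5   1.23 -0.    1.42 -0.69] F [ 0.1 -1.   0.4] grip 0.9986893921403192 0.0
offset cm [-0.87  1.75 14.88] rot [-0.1 -0.  -0.3]
```

View pics/w1.png

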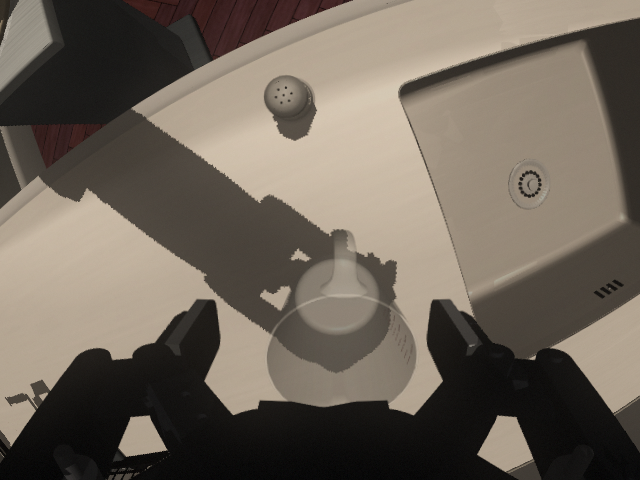

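The wrist view shows the jug's handle from (346,292) out to its outer end at about (343,235), the mouth rim between (267,355) and (415,355), and the base centre near (337,297).

```bash
python3 -c "
from h import *
import pickle
s,c=pickle.load(open('w1.pkl','rb'))
for n,u,v,z in [('handle out top',343,233,128),('bar top mid',343,240,132),('handle root',346,292,132),('rimL',267,355,135),('rimR',415,355,135),('rimF',342,295,135),('base',337,297,4)]: print(n,wpix(c,s,u,v,z).round(1))
"
```

```text
handle out top [476. 391. 128.]
bar top mid [479.4 389.3 132. ]
handle root [515.3 376.9 132. ]
rimL [539.6 302.7 135. ]
rimR [585.4 406.1 135. ]
rimF [515.1 373.8 135. ]
base [571.6 351.3   4. ]
```

```bash
python3 -c "
from h import *
go([489,386,154],67.8)"
```

```text
t 2.5 tcp [477.  376.1 303.5] yaw y 66.7 q [ 0.48  0.5   1.23 -0.    1.42 -0.69] F [-1.2  0.1 -0.5] grip 0.9937655815930159 0.0
offset cm [-0.71  1.4  14.94] rot [-0.1 -0.  -1.1]
```

Emit:
step_arm(plan=[{"offset": [-0.7, 1.4, 2], "rot": [0, 0, -1.1], "gripper": 8.5}, {"offset": [-0.7, 1.4, 5], "rot": [0, 0, -1.1], "gripper": 8.5}, {"offset": [-0.7, 1.4, 8], "rot": [0, 0, -1.1], "gripper": 8.5}, {"offset": [-0.7, 1.4, 11], "rot": [0, 0, -1.1], "gripper": 8.5}, {"offset": [-0.7, 1.4, 13.5], "rot": [0, 0, -1.1], "gripper": 8.5}, {"offset": [-0.7, 1.4, 14.9], "rot": [0, 0, -1.1], "gripper": 8.5}, {"offset": [-0.7, 1.4, 14.9], "rot": [0, 0, -1.1], "gripper": 8.5}, {"offset": [-0.7, 1.4, 14.9], "rot": [0, 0, -1.1], "gripper": 6}])

```text
time_s: 3.3
eef_pos: [488.6, 387.7, 156.3]
ee_rot: [0.001, 0.192, 0.981, 0.001]
force: [0.4, -0.2, 1.0]
grip_width: 0.852
grip_force: 0.0
```

```bash
python3 -c "
from h import *
import pickle
go([489,386,154],67.8)
s=sense();c=capture('wrist');save('w2',c['color']);pickle.dump((s,c),open('w2.pkl','wb'))"
```

```text
t 3.3 tcp [488.6 387.7 156.3] yaw y 67.9 q [ 0.48  0.67  1.35 -0.    1.12 -0.7 ] F [ 0.4 -0.2  1. ] grip 0.8515083360777723 0.0
offset cm [-0.1  -0.14  0.23] rot [0.1 0.1 0.1]
```

View pics/w2.png

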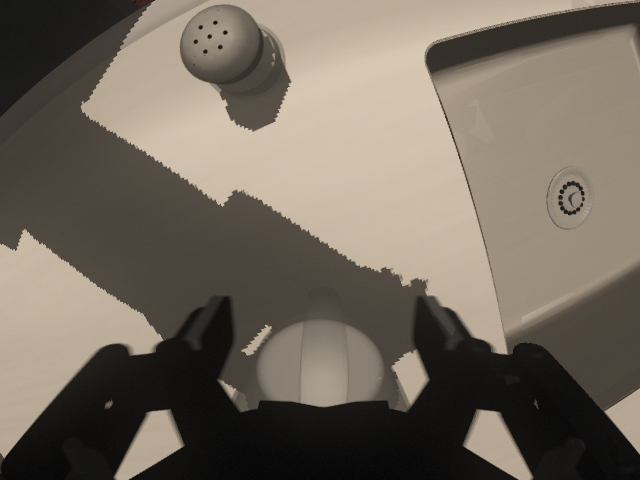

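The handle (u about 323) is centred between the fingertips (225 and 420), so I close on it.

Emit:
step_arm(plan=[{"offset": [0, 0, 0.2], "rot": [0, 0, 0], "gripper": 3}, {"offset": [0, 0, 0.2], "rot": [0, 0, 0], "gripper": 0.5}, {"offset": [0, 0, 0.2], "rot": [0, 0, 0], "gripper": 0.5}, {"offset": [0, 0, 0.2], "rot": [0, 0, 0], "gripper": 0.5}, {"offset": [0, 0, 0.2], "rot": [0, 0, 0], "gripper": 0.5}, {"offset": [0, 0, 0.2], "rot": [0, 0, 0], "gripper": 0.5}, {"offset": [0, 0, 0.2], "rot": [0, 0, 0], "gripper": 0.5}, {"offset": [0, 0, 0.2], "rot": [0, 0, 0], "gripper": 0.5}], squeeze=70)

```text
time_s: 4.15
eef_pos: [487.8, 388.4, 153.4]
ee_rot: [0.0, 0.191, 0.982, 0.0]
force: [-2.6, 0.5, 5.6]
grip_width: 0.166
grip_force: 68.5
```

Emit:
step_arm(plan=[{"offset": [0, 0, -0.5], "rot": [0, 0, 0], "gripper": 0.5}, {"offset": [0, 0, -1.2], "rot": [0, 0, 0], "gripper": 0.5}, {"offset": [0, 0, -2], "rot": [0, 0, 0], "gripper": 0.5}, {"offset": [0, 0, -2], "rot": [0, 0, 0], "gripper": 0.5}])

```text
time_s: 4.55
eef_pos: [488.3, 388.5, 174.4]
ee_rot: [0.001, 0.191, 0.982, 0.001]
force: [-0.8, -0.3, -1.0]
grip_width: 0.164
grip_force: 68.2
```

```bash
python3 -c "
from h import *
import pickle
go([443,-155,176],90.6)
c=cam('side');pickle.dump(c,open('side2.pkl','wb'))
k=cam('scene');pickle.dump(k,open('scene2.pkl','wb'))
a=cv2.resize(c['color'][280:430,200:370],None,fx=2.3,fy=2.3);b=cv2.resize(k['color'][200:350,150:320],None,fx=2.3,fy=2.3);save('lift',np.hstack([a,b]))"
```

```text
t 4.55 tcp [488.3 388.5 174.4] yaw y 67.9 q [ 0.48  0.65  1.34 -0.    1.16 -0.7 ] F [-0.8 -0.3 -1. ] grip 0.16440864764614763 68.16443980888806
offset cm [-16.21 -52.07  -0.23] rot [  0.1   0.1 -22.7]
```

View pics/lift.png

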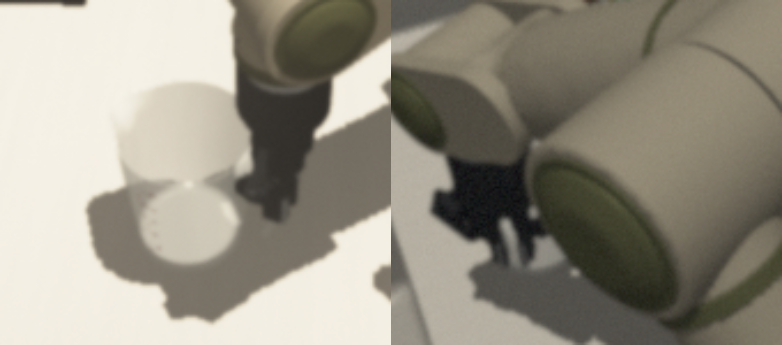

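The jug hangs upright in the grip. Next I locate the bystanders along the route.

```bash
python3 -c "
from h import *
import pickle
c=pickle.load(open('side.pkl','rb'));P=world(c)
for n,u,v in [('lemon',373,227),('onion',340,197),('garlic',364,210)]:
    k=P[v-4:v+5,u-4:u+5].reshape(-1,3); print(n,np.median(k,0).round(), ray(c,u,v,28).round())
R2=(P[...,2]>20)&(P[...,2]<300)&(P[...,1]>-130)&(P[...,1]<250)&(P[...,0]<800)&(P[...,0]>250)
q=P[R2];print(len(q),np.percentile(q,[1,10,50],axis=0).round().tolist())
"
```

```text
lemon [ 354. -176.   42.] [ 352. -195.   28.]
onion [ 451. -309.   57.] [ 450. -353.   28.]
garlic [ 376. -276.   35.] [ 375. -283.   28.]
4309 [[251.0, -130.0, 22.0], [265.0, -128.0, 34.0], [695.0, -2.0, 150.0]]
```

Emit:
step_arm(plan=[{"offset": [-0.3, -1, 0], "rot": [0, 0, -1], "gripper": 0.5}, {"offset": [-0.8, -3, 0], "rot": [0, 0, -3], "gripper": 0.5}, {"offset": [-1.3, -5.5, 0], "rot": [0, 0, -6], "gripper": 0.5}, {"offset": [-1.8, -8, 0], "rot": [0, 0, -9], "gripper": 0.5}, {"offset": [-2.3, -10.5, 0], "rot": [0, 0, -12], "gripper": 0.5}, {"offset": [-2.8, -13, 0], "rot": [0, 0, -15], "gripper": 0.5}, {"offset": [-3.3, -15.5, 0], "rot": [0, 0, -18], "gripper": 0.5}, {"offset": [-3.8, -18, 0], "rot": [0, 0, -20.5], "gripper": 0.5}, {"offset": [-4.3, -20.5, 0.3], "rot": [0, 0, -22], "gripper": 0.5}, {"offset": [-4.6, -22.5, 0.6], "rot": [0, 0, -22.7], "gripper": 0.5}, {"offset": [-4.8, -24, 0.8], "rot": [0, 0, -22.7], "gripper": 0.5}, {"offset": [-4.8, -24, 0.8], "rot": [0, 0, -22.7], "gripper": 0.5}])

```text
time_s: 5.85
eef_pos: [441.8, 146.6, 164.6]
ee_rot: [-0.001, -0.005, 1.0, -0.0]
force: [1.3, -0.1, -0.9]
grip_width: 0.164
grip_force: 68.2
```

```bash
python3 -c "
from h import *
go([442,-156,166],90.6)"
```

```text
t 5.85 tcp [441.8 146.6 164.6] yaw y 90.5 q [ 0.07  0.36  1.85 -0.    0.94 -1.51] F [ 1.3 -0.1 -0.9] grip 0.16367705181010214 68.2485355999114
offset cm [  0.26 -30.26  -0.14] rot [-0.  -0.1 -0.1]
```

Emit:
step_arm(plan=[{"offset": [0, -1.5, 0], "rot": [0, 0, 0], "gripper": 0.5}, {"offset": [0.1, -4, 0], "rot": [0, 0, 0], "gripper": 0.5}, {"offset": [0.1, -7, 0], "rot": [0, 0, 0], "gripper": 0.5}, {"offset": [0.1, -10, 0], "rot": [0, 0, 0], "gripper": 0.5}, {"offset": [0.2, -13, 0], "rot": [0, 0, 0], "gripper": 0.5}, {"offset": [0.2, -16, 0], "rot": [0, 0, 0], "gripper": 0.5}, {"offset": [0.2, -19, 0], "rot": [0, 0, 0], "gripper": 0.5}, {"offset": [0.3, -22, 0], "rot": [0, 0, 0], "gripper": 0.5}, {"offset": [0.3, -25, 0], "rot": [0, 0, 0], "gripper": 0.5}, {"offset": [0.3, -28, 0], "rot": [0, 0, 0], "gripper": 0.5}, {"offset": [0.3, -30.3, 0], "rot": [0, 0, 0], "gripper": 0.5}, {"offset": [0.3, -30.3, 0], "rot": [0, 0, 0], "gripper": 0.5}])

```text
time_s: 7.05
eef_pos: [443.2, -157.0, 165.0]
ee_rot: [0.0, -0.004, 1.0, -0.0]
force: [-0.1, 0.5, -1.0]
grip_width: 0.165
grip_force: 68.3
```

```bash
python3 -c "
from h import *
import pickle
go([442,-156,153.6],90.6)
s=sense();w=capture('wrist');pickle.dump((s,w),open('w3.pkl','wb'))
c=cam('side');pickle.dump(c,open('side3.pkl','wb'))
a=cv2.resize(c['color'][120:280,210:400],None,fx=2,fy=2);save('under',np.hstack([a,cv2.resize(w['color'],(427,320))]));print(a.shape)"
```

```text
t 7.05 tcp [ 443.2 -157.   165. ] yaw y 90.5 q [-0.59  0.36  1.83 -0.    0.95 -2.17] F [-0.1  0.5 -1. ] grip 0.1648545655908998 68.33371184820294
offset cm [0.12 0.11 1.14] rot [-0.   0.  -0.1]
(320, 380, 3)
```

View pics/under.png

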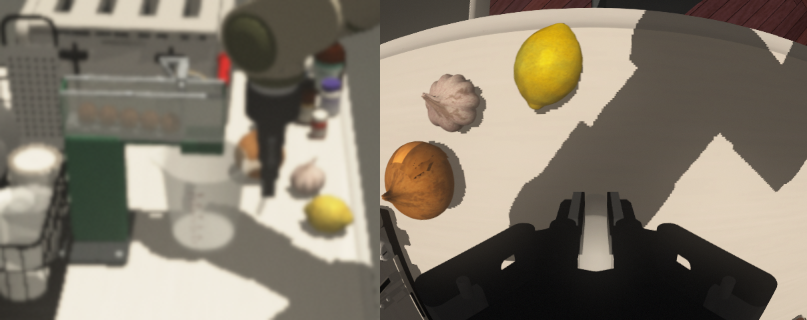

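The wrist view shows the handle held and the bystanders clear; the side view shows the jug upright below the outlet, its base centre near pixel (311,235).

```bash
python3 -c "
from h import *
import pickle
c=pickle.load(open('side3.pkl','rb'));print(ray(c,311.5,235.5,14))
"
```

```text
[ 532.43644876 -161.91623602   14.        ]
```

Emit:
step_arm(plan=[{"offset": [0.1, 0.1, 0.4], "rot": [0, 0, 0], "gripper": 0.5}, {"offset": [0.1, 0.1, 0.8], "rot": [0, 0, 0], "gripper": 0.5}, {"offset": [0.1, 0.1, 1.1], "rot": [0, 0, 0], "gripper": 0.5}, {"offset": [0.1, 0.1, 1.2], "rot": [0, 0, 0], "gripper": 0.5}, {"offset": [0.1, 0.1, 1.2], "rot": [0, 0, 0], "gripper": 0.5}])

```text
time_s: 7.65
eef_pos: [441.5, -153.7, 153.3]
ee_rot: [-0.0, -0.006, 1.0, 0.0]
force: [-4.6, 2.6, 8.6]
grip_width: 0.171
grip_force: 69.3
```

Emit:
step_arm(plan=[{"offset": [0, 0, 0], "rot": [0, 0, 0], "gripper": 3}, {"offset": [0, 0, 0], "rot": [0, 0, 0], "gripper": 5}, {"offset": [0, 0, 0], "rot": [0, 0, 0], "gripper": 5}, {"offset": [0, 0, 0], "rot": [0, 0, 0], "gripper": 5}, {"offset": [0, 0, 0], "rot": [0, 0, 0], "gripper": 5}, {"offset": [1, 0, -1], "rot": [0, 0, 0], "gripper": 5}, {"offset": [2, 0, -4], "rot": [0, 0, 0], "gripper": 5}, {"offset": [4, 0, -8], "rot": [0, 0, 0], "gripper": 5}, {"offset": [5, 0, -12], "rot": [0, 0, 0], "gripper": 5}, {"offset": [5, 0, -16], "rot": [0, 0, 0], "gripper": 5}, {"offset": [5, 0, -18], "rot": [0, 0, 0], "gripper": 5}, {"offset": [5, 0, -18], "rot": [0, 0, 0], "gripper": 5}])

```text
time_s: 8.85
eef_pos: [392.0, -155.1, 335.4]
ee_rot: [0.002, -0.006, 1.0, -0.002]
force: [0.2, -0.3, -0.4]
grip_width: 0.584
grip_force: 0.0
```

```bash
python3 -c "
from h import *
import pickle
go([440,-255,380],0.6)
s=sense();w=capture('wrist');pickle.dump((s,w),open('w4.pkl','wb'))
c=cam('side');pickle.dump(c,open('side4.pkl','wb'))
P=world(c); hsv=cv2.cvtColor(c['color'],cv2.COLOR_RGB2HSV);H,S,V=[hsv[...,i].astype(int) for i in range(3)]
r=((H<6)|(H>174))&(S>150)&(V>60)
nn,l,st,ce=cv2.connectedComponentsWithStats(r.astype(np.uint8))
for i in range(1,nn):
  if st[i,4]>8: print('red',st[i],ce[i].round(),np.median(P[l==i],0).round(),ray(c,*ce[i],230).round())
a=cv2.resize(c['color'][120:280,210:400],None,fx=2,fy=2);save('rel',np.hstack([a,cv2.resize(w['color'],(427,320))]))"
```

```text
t 8.85 tcp [ 392.  -155.1  335.4] yaw y 90.6 q [-0.66  0.05  1.73 -0.    1.35 -2.24] F [ 0.2 -0.3 -0.4] grip 0.5836592915942805 0.0
offset cm [ -4.71 -10.05  -4.41] rot [ 0.   0.4 90. ]
red [119   0  53  45 829] [148.  16.] [766. 209. 707.] [ 1445. -1692.   230.]
red [319 147   6  13  65] [321. 153.] [ 510. -258.  237.] [ 510. -268.  230.]
red [134 379  31  26 609] [149. 391.] [833. 410.  38.] [756. 542. 230.]
```

View pics/rel.png

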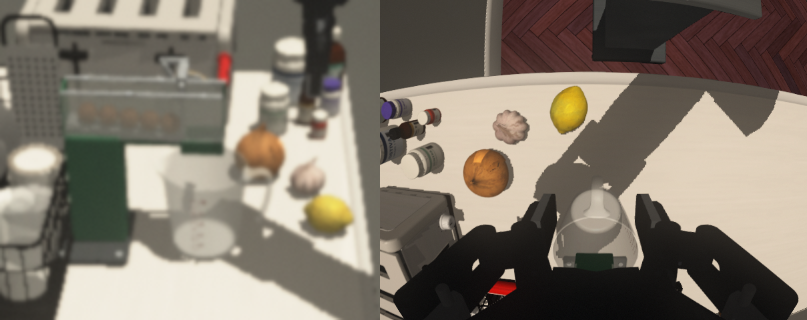

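The jug stands upright under the outlet with its handle to the front, and the red grip is visible (side view pixel (321,153), world x about 510). Next I turn and move above the grip.

Emit:
step_arm(plan=[{"offset": [0, -1.5, -2], "rot": [0, 0, 8], "gripper": 6}, {"offset": [0, -3, -4], "rot": [0, 0, 16], "gripper": 6}, {"offset": [0, -5, -4.5], "rot": [0, 0, 24], "gripper": 6}, {"offset": [-1, -7, -4.5], "rot": [0, 0, 32], "gripper": 6}, {"offset": [-2, -9, -4.5], "rot": [0, 0, 40], "gripper": 6}, {"offset": [-4, -9.5, -4.5], "rot": [0, 0, 48], "gripper": 6}, {"offset": [-5, -9.5, -4.5], "rot": [0, 0, 56], "gripper": 6}, {"offset": [-6, -9.5, -4.5], "rot": [0, 0, 64], "gripper": 6}, {"offset": [-7, -9.5, -4.5], "rot": [0, 0, 72], "gripper": 6}, {"offset": [-8, -9.5, -4.5], "rot": [0, 0, 80], "gripper": 6}, {"offset": [-9, -9.5, -4.5], "rot": [0, 0, 88], "gripper": 6}, {"offset": [-9, -9.5, -4.5], "rot": [0, 0, 90], "gripper": 6}])

```text
time_s: 10.15
eef_pos: [483.4, -248.7, 375.4]
ee_rot: [-0.002, 0.704, 0.71, -0.0]
force: [0.4, -0.3, -0.5]
grip_width: 0.707
grip_force: 0.0
```

```bash
python3 -c "
from h import *
import pickle
s,w=pickle.load(open('w4.pkl','rb'))
print('jug base',wpix(w,s,325,315,4).round(),'rim',wpix(w,s,263,375,135).round(),wpix(w,s,385,375,135).round())
go([511,-250,340],0.6)
s=sense();w=capture('wrist');pickle.dump((s,w),open('w5.pkl','wb'));save('w5',w['color'])
hsv=cv2.cvtColor(w['color'],cv2.COLOR_RGB2HSV);H,S,V=[hsv[...,i].astype(int) for i in range(3)]
r=((H<6)|(H>174))&(S>150)&(V>60)
nn,l,st,ce=cv2.connectedComponentsWithStats(r.astype(np.uint8))
for i in range(1,nn):
  if st[i,4]>40: x,y,a,b=st[i,:4]; print('red',st[i],ce[i].round(),wpix(w,s,*ce[i],234).round(1),wpix(w,s,x,y,234).round(),wpix(w,s,x+a,y+b,234).round())
"
```

```text
jug base [ 529. -153.    4.] rim [ 524. -208.  135.] [522. -99. 135.]
t 10.15 tcp [ 483.4 -248.7  375.4] yaw y 0.4 q [-0.69  0.32  1.31  0.    1.52 -0.7 ] F [ 0.4 -0.3 -0.5] grip 0.7067388141194565 0.0
offset cm [-0.16  2.77  3.53] rot [-0.2 -0.1 -0.2]
red [ 350  198   33  124 3051] [367. 259.] [ 509.1 -249.5  234. ] [ 498. -213.  234.] [ 521. -292.  234.]
```

View pics/w5.png

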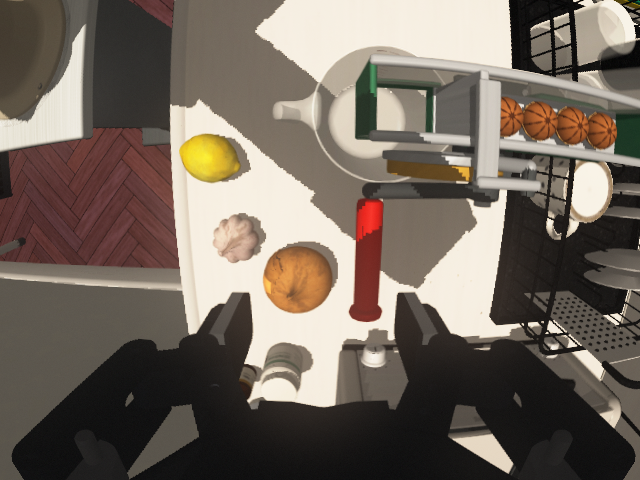

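The wrist view shows the grip at (367,259), spanning (350..383, 198..322), so its middle is at about (510,-250) in the world. The walnuts are behind the gate and the jug mouth is under the outlet. I descend onto the grip.

Emit:
step_arm(plan=[{"offset": [-0.1, 2.7, 1], "rot": [0, 0, 0], "gripper": 6}, {"offset": [-0.1, 2.7, 4], "rot": [0, 0, 0], "gripper": 6}, {"offset": [-0.1, 2.7, 7], "rot": [0, 0, 0], "gripper": 6}, {"offset": [-0.1, 2.7, 9], "rot": [0, 0, 0], "gripper": 6}, {"offset": [-0.1, 2.7, 9.1], "rot": [0, 0, 0], "gripper": 6}, {"offset": [-0.1, 2.7, 9.1], "rot": [0, 0, 0], "gripper": 2}, {"offset": [-0.1, 2.7, 9.1], "rot": [0, 0, 0], "gripper": 0.5}, {"offset": [-0.1, 2.7, 9.1], "rot": [0, 0, 0], "gripper": 0.5}, {"offset": [-0.1, 2.7, 9.1], "rot": [0, 0, 0], "gripper": 0.5}, {"offset": [-0.1, 2.7, 9.1], "rot": [0, 0, 0], "gripper": 0.5}, {"offset": [-0.1, 2.7, 9.1], "rot": [0, 0, 0], "gripper": 0.5}], squeeze=50)

```text
time_s: 11.3
eef_pos: [510.1, -249.6, 287.8]
ee_rot: [0.001, 0.703, 0.711, 0.0]
force: [4.1, 0.4, 5.2]
grip_width: 0.172
grip_force: 48.9
```

```bash
python3 -c "
from h import *
go([589,-250,349],0.6)"
```

```text
t 11.3 tcp [ 510.1 -249.6  287.8] yaw y 0.6 q [-0.66  0.42  1.39  0.    1.33 -0.67] F [4.1 0.4 5.2] grip 0.17157311937093417 48.86126518249512
offset cm [-0.14  7.9  -6.11] rot [0.1 0.1 0. ]
```

Emit:
step_arm(plan=[{"offset": [0, 0.1, -0.6], "rot": [0, 0, 0], "gripper": 0.5}, {"offset": [0, 0.3, -1.2], "rot": [0, 0, 0], "gripper": 0.5}, {"offset": [0, 0.6, -1.9], "rot": [0, 0, 0], "gripper": 0.5}, {"offset": [0, 0.9, -2.5], "rot": [0, 0, 0], "gripper": 0.5}, {"offset": [0, 1.3, -3.1], "rot": [0, 0, 0], "gripper": 0.5}, {"offset": [0, 1.7, -3.7], "rot": [0, 0, 0], "gripper": 0.5}, {"offset": [0, 2.2, -4.2], "rot": [0, 0, 0], "gripper": 0.5}, {"offset": [0, 2.7, -4.7], "rot": [0, 0, 0], "gripper": 0.5}, {"offset": [0, 3.3, -5.1], "rot": [0, 0, 0], "gripper": 0.5}, {"offset": [0, 3.8, -5.5], "rot": [0, 0, 0], "gripper": 0.5}, {"offset": [0, 3.8, -5.5], "rot": [0, 0, 0], "gripper": 0.5}])

```text
time_s: 12.4
eef_pos: [548.2, -249.3, 342.1]
ee_rot: [0.0, 0.703, 0.711, -0.0]
force: [-0.8, -5.7, -4.6]
grip_width: 0.165
grip_force: 49.0
```

```bash
python3 -c "
from h import *
go([589,-250,349],0.6)"
```

```text
t 12.4 tcp [ 548.2 -249.3  342.1] yaw y 0.6 q [-0.62  0.47  1.18 -0.    1.5  -0.63] F [-0.8 -5.7 -4.6] grip 0.16500671064468378 49.045899510383606
offset cm [-0.11  4.08 -0.69] rot [-0.  0.  0.]
```

Emit:
step_arm(plan=[{"offset": [0, 0.6, -0.3], "rot": [0, 0, 0], "gripper": 0.5}, {"offset": [0, 1.3, -0.6], "rot": [0, 0, 0], "gripper": 0.5}, {"offset": [0, 1.9, -0.8], "rot": [0, 0, 0], "gripper": 0.5}, {"offset": [0, 2.6, -1.0], "rot": [0, 0, 0], "gripper": 0.5}, {"offset": [0, 3.3, -1.1], "rot": [0, 0, 0], "gripper": 0.5}, {"offset": [0, 4.1, -1.1], "rot": [0, 0, 0], "gripper": 0.5}, {"offset": [0, 4.1, -1.1], "rot": [0, 0, 0], "gripper": 0.5}, {"offset": [0, 4.1, -1.1], "rot": [0, 0, 0], "gripper": 0.5}, {"offset": [0, 4.1, -1.1], "rot": [0, 0, 0], "gripper": 0.5}, {"offset": [0, 4.1, -1.1], "rot": [0, 0, 0], "gripper": 0.5}, {"offset": [0, 4.1, -1.1], "rot": [0, 0, 0], "gripper": 0.5}, {"offset": [0, 4.1, -1.1], "rot": [0, 0, 0], "gripper": 0.5}])

```text
time_s: 13.6
eef_pos: [588.3, -249.1, 353.3]
ee_rot: [-0.0, 0.703, 0.711, -0.001]
force: [-3.6, -5.8, -4.2]
grip_width: 0.167
grip_force: 49.4
```

Emit:
step_arm(plan=[{"offset": [0, 0, 0], "rot": [0, 0, 0], "gripper": 0.5}, {"offset": [0, 0, 0], "rot": [0, 0, 0], "gripper": 0.5}, {"offset": [0, 0, 0], "rot": [0, 0, 0], "gripper": 0.5}, {"offset": [0, 0, 0], "rot": [0, 0, 0], "gripper": 0.5}, {"offset": [0, 0, 0], "rot": [0, 0, 0], "gripper": 0.5}, {"offset": [0, 0, 0], "rot": [0, 0, 0], "gripper": 0.5}, {"offset": [0, 0, 0], "rot": [0, 0, 0], "gripper": 0.5}, {"offset": [0, 0, 0], "rot": [0, 0, 0], "gripper": 0.5}, {"offset": [0, 0, 0], "rot": [0, 0, 0], "gripper": 0.5}, {"offset": [0, 0, 0], "rot": [0, 0, 0], "gripper": 0.5}])

```text
time_s: 14.6
eef_pos: [588.3, -249.1, 353.2]
ee_rot: [-0.0, 0.703, 0.711, -0.001]
force: [-4.8, -6.1, -1.8]
grip_width: 0.166
grip_force: 49.4
```

```bash
python3 -c "
from h import *
go([589,-250,353],0.6)
w=capture('wrist')
c=cam('side')
a=cv2.resize(c['color'][100:260,210:400],None,fx=2,fy=2);save('end',np.hstack([a,cv2.resize(w['color'],(420,320))]))"
```

```text
t 14.6 tcp [ 588.3 -249.1  353.2] yaw y 0.6 q [-0.58  0.55  1.02 -0.    1.57 -0.59] F [-4.8 -6.1 -1.8] grip 0.16562631709510403 49.35927629470825
offset cm [-0.1   0.07  0.02] rot [-0.1  0.   0. ]
```

View pics/end.png

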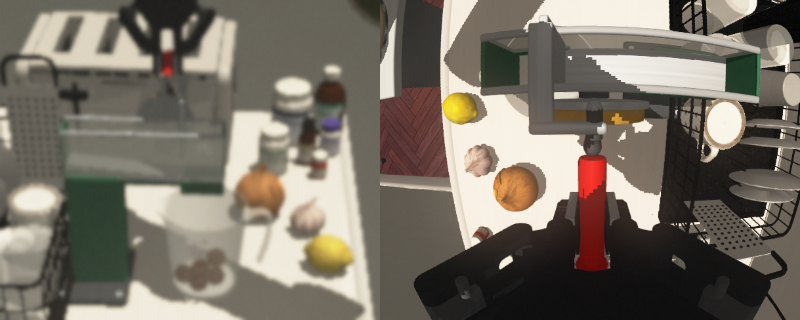

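The channel is empty, the walnuts lie in the upright jug at about (205,270), and the fingers hold the red grip straight above the axle, so I hand in.

```bash
python3 -c "
from rig import *
print(finish_job())"
```

```text
the job is handed in; nothing more can be done
None
```

The jug stands upright under the outlet, the gripper is holding the lever straight up, the last picture shows the channel empty and the walnuts in the jug, and the job is handed in at about 14.6 s (the result was not reported back).

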